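Pin the retaining bar of a puzzle easel

TASK

Swing the wooden retaining bar down the tilted puzzle board until it meets its stop along the lower edge, then take the lock pin out of its parking block and thread it through the bar's eye and the knuckle beneath it, fully home, and let go. Leave the other things on the table where they are.

Things in the scene. Friction and masses are not known exactly. Their poses are not given: they have to be found in the camera images.
- knuckle_hole (a point): Centre of the upper mouth of the 19 mm through hole in the fixed knuckle, a brown block 44 x 44 x 26 mm on the board's lower edge, at the end away from the bar's pivot. Axes are the board's: z along the hole, square out of the board's face, leaning 30 degrees from vertical towards the robot side; x up the slope; y along the lower edge. Free space below it for the pin.
- board: Fixed pale wooden puzzle board on an easel, 300 x 380 x 16 mm, tilted 30 degrees. Origin: middle of its lower edge, on the face, 85 mm above the table; x up the slope, y along the lower edge, z out of the face. Rims 12 mm high and 14 mm wide on both sides and the top, thin flat puzzle tiles (to be ignored) on it. knuckle_hole lies at x -22, y -120 mm.
- bar (a joint): Angle of the retaining bar (rad): 0 = down against its stop along the lower edge, eye exactly over the knuckle's hole; grows to 1.1 as the free end swings up the slope over the board's face. Stiff hinge (0.25 N m friction, 1 to 1.5 N at the free end) that stays where it is left.
- bar_pivot (a point): Pivot of the bar, on its underside, 240 mm along +y from knuckle_hole, level with the board's face. Axes turn with the bar: z is the hinge axis (as the board's), the bar runs along -y, x is its up-slope side. The bar is a pale lath 26 mm wide, 20 mm thick (z = 0.5 to 20.5 mm) that carries the eye at its end; a 6 mm high bolt head tops the pivot.
- bar_eye (a point): Centre of the upper mouth of the hole in the bar's eye, a brown block 44 x 44 x 20 mm at the bar's free end, 240 mm from the pivot; hole 19 mm through. Axes as bar_pivot. With the bar at its stop this point lies 20.5 mm above knuckle_hole along z.
- pin: Lock pin, 106 mm long, about 0.12 kg, upright at first, its collar on top of the parking block. Origin: tip; z from tip to grip. Steel shank 16 mm diameter, 0 to 60 mm (first 8 mm taper to 8 mm diameter); collar 34 mm diameter, 60 to 66 mm; dark round wooden grip 26 mm diameter, 66 to 106 mm. Home: collar on the bar's eye, tip 39.5 mm below knuckle_hole along the hole.
- block: Parking block of the pin, brown wood 80 x 80 x 70 mm, fixed; origin at the centre of its underside; hole 21 mm, 64 mm deep, in the middle of its top. It stands left or right of the easel.
- jar: Bystander: lidded jar 72 mm diameter, 110 mm high; origin under its centre.
- mug: Bystander: white mug 76 mm diameter, 85 mm high; origin under its centre.
- tray: Bystander: grey sorting tray 110 x 150 x 22 mm; origin under its centre.
- canister: Bystander: white round canister 96 mm diameter, 150 mm high; origin under its centre.
- tape: Bystander: roll 84 mm diameter, 24 mm high, lying flat; origin under its centre.
- boxA: Bystander: yellow puzzle box 190 x 270 x 45 mm; origin under its centre.
- boxB: Bystander: blue puzzle box 160 x 220 x 45 mm on the yellow one; origin under its centre.

How it is judged:
On the way:
1. the bar lies against its stop (within 0.04 rad), the pin not yet in the eye (value of joint bar below 0.04 rad and distance between pin and knuckle_hole above 0.05 m), for 0.1 s.
At the end, for the whole second after the job is handed in: The bar is at its stop (within 0.025 rad) and the pin stands at rest and released through the bar's eye and the knuckle: its tip 35 to 45 mm below the knuckle's upper mouth (home is 39.5), within 7 mm of the hole's axis, its length within 0.14 rad of it (value of joint bar below 0.025 rad and z of pin in the frame of knuckle_hole between -0.045 and -0.035 m and x of pin in the frame of knuckle_hole between -0.007 and 0.007 m and y of pin in the frame of knuckle_hole between -0.007 and 0.007 m and angle between the z axis of pin and the z axis of knuckle_hole, either way round below 0.14 rad and linear speed of pin below 0.02 m/s); the robot touches nothing.
It fails at once if a bystander was shifted by more than 30 mm (distance of any of jar, mug, tray, canister, tape, boxA, boxB from where it was at the start of the episode above 0.03 m).
It also fails if it takes over 58 s, if anything falls off the work surface, if the arm or the gripper's body presses on something with over 40 N, if the wrist force passes 120 N, or if a joint passes its speed limit or range.

ROBOT

A 6-joint arm with a two-finger parallel gripper is mounted at the origin on the work surface. World frame = base frame: x ahead of the robot, y to its left, z up, the work surface at z = 0. Lengths are in m, angles in rad, forces in N, time in s.
With the tool pointing down it reaches from about 0.25 to 0.725 m from the base axis. Payload 4 kg.
Tool frame: the origin (TCP) lies on the front face of the gripper's body, between the roots of the fingers; the fingertips stand 73 mm ahead of it and the grasp point (between the pads) lies 54 mm ahead of it; z points along the fingers, y is the line along which they close (so a half turn about z gives the same grasp; the last joint's range is limited). The gripper opens to 85 mm and grips with 20 to 120 N. Pads are 22 mm wide; open, the fingers measure 114 mm over their backs; the gripper's body (76 mm by 85 mm) begins 54 mm behind the grasp point. The pads swing forward as they close: fully open they stand 13 mm farther back than shut.
Start: joints at [1.201, 0.241, 0.005, 1.335, 0, 1.571], TCP at [0.181, 0.466, 0.304] pointing down, gripper open.
Joint ranges: [-2.72, 2.72], [-1.05, 1.87], [-1.09, 1.28], [-1.99, 2.15], [-1.42, 1.44], [-3.14, 3.14]. Speed limits (rad/s): [2.79, 2.79, 3.14, 3.14, 3.14, 3.14].

INTERFACE

Orientations are given as a unit quaternion [x, y, z, w].
In Python, from workcell import bot gives the robot as it stands. The module is installed in compiled form; this text tells all that it offers.
- The arm moves only by the tool step_arm, never from a script. Its argument "rows" is a list of rows, each a list of 2 entries, a list of its own where there are three numbers: the shift along the tool's x, y, z in mm, then the turn about the tool's z in degrees. A call has 1 to 12 rows; each row is the pose to reach, as a shift and turn from the pose commanded when the call began, along the tool's axes at that moment; what a row does not reach only later rows make up. A row lasts 1/8 s, in which the tool goes at most 62.5 mm and 10.7 degrees, less where a joint would pass 70% of its speed; a pose out of reach is approached as far as the arm can. A call with a gripper value outside its range is refused whole. "claw" is the gripper's target within -1 to 1 (shut at 1, half-way at 0, fully open at -1), set as the call begins (left out, the last holds). The fingers move at their own pace and stop on an object; the grip force is fixed at half the most. Time passes only in rows, so rows that repeat a pose let the fingers close. It gives the time, the measured TCP pose, the force, the opening and the grip force at its end, in the units of the state.
- bot.get_obs(): the state, without advancing time (a new reading comes with each control period).
- bot.camera(name): name is "side" or "top"; returns (picture, depth): 420x560x3 uint8, red, green, blue; 420x560 float32, m along the optical axis (not along the pixel's ray), 0 where there is no reading.
- bot.camera_params(name): a dict with "fx", "fy", "cx", "cy" (pixels), "pose" (4x4, takes a point from camera to world coordinates). Camera axes: x right, y up, looking along -z (the intrinsics and any distortion apply to the point x, -y, -z); pixel columns grow to the right and rows downward; lengths in m; the calibration is good to about 2 mm. A picture is of the moment at which its call begins. camera_params takes no time and is no camera call.
- bot.job_done(): hands the job in; it is judged then, once.
Trained networks look in the newest picture that a camera, given by its name, has taken for a name from the list of things; names that differ only in an ending like _2 or _b are one class to them, and where a whole thing is asked for, a point or a joint stands for the part that bears it (a point fixed in the world has none). Each returns a list of dicts, best first, with "score" (0 to 1); they miss things now and then, are a little off and sometimes report something else, mostly with a low value. They report only what shows in the picture. A call takes as long as a camera call.
- bot.trace(target, camera): "pixels" (420x560 bool, what is visible of it) and "uv" ([column, row] in pixels, amid what is visible of it).
The state is a dict: "clock": time; "joint_pos": joint angles; "joint_vel": joint speeds; "tau": joint torques, N m; "eef_pos": TCP position; "tool_rot": TCP orientation; "ft_force": force on the tool from outside, world axes, zero at the start; "ft_torque": the same for the moment, N m; "grip_width": finger opening in m; "grasp_force": force on a finger pad.
Only numpy, scipy, OpenCV 4.12 (cv2) and the standard library are available. Lean on these libraries where they do the work, as an engineer would, in place of code of your own. Each camera call takes 0.05 s, during which the arm holds its last target. There are 200 camera calls.

## Working session

There is one attempt and no reset: what is moved stays moved. The work goes in short steps, Python scripts to look and compute and a tool call to move; the robot and the scene stay as the last step left them, time stands still between calls to the robot, and variables do not carry over. Pictures are saved under pics/ and viewed, at most 10 in all, crops included, and the job is handed in when it is done.

Besides the shell and the picture viewer there is one more tool, called by a JSON object that holds its "method" and its "body". step_arm: Moves the arm, as the interface text tells. Its arguments: {"type":"object","properties":{"rows":{"type":"array"},"claw":{"type":"number"}},"required":["rows"]}

```bash
mkdir -p pics
cat > h.py <<'E'
import numpy as np, cv2
from workcell import bot
from scipy.spatial.transform import Rotation as R
def cloud(name):
    im,d=bot.camera(name); p=bot.camera_params(name)
    v,u=np.mgrid[0:420,0:560]
    P=np.stack([(u-p['cx'])/p['fx']*d,-(v-p['cy'])/p['fy']*d,-d],-1)
    T=np.array(p['pose']); W=P@T[:3,:3].T+T[:3,3]
    W[d==0]=np.nan
    return im,W
E
python3 - <<'E'
from h import *
ims=[]
for c in('side','top'):
    im,W=cloud(c); p=bot.camera_params(c); print(c,{k:np.round(v,3).tolist() for k,v in p.items()})
    cv2.imwrite(f'pics/{c}0.png',im[:,:,::-1])
    for t in('board','bar','bar_eye','pin','block','jar','mug','tray','canister','tape','boxA','boxB'):
        for r in bot.trace(t,c)[:1]:
            q=W[r['pixels']]; q=q[~np.isnan(q[:,0])]
            print(t,round(r['score'],2),np.round(r['uv']),r['pixels'].sum(),np.round(np.median(q,0),3),np.round(np.percentile(q,3,0),3),np.round(np.percentile(q,97,0),3))
o=bot.get_obs();print(o['clock'],o['eef_pos'],o['tool_rot'])
E
```

```text
side {'fx': 546.881, 'fy': 546.881, 'cx': 284.138, 'cy': 203.969, 'pose': [[-0.89, 0.251, -0.38, -0.152], [-0.455, -0.517, 0.725, 1.182], [-0.015, 0.818, 0.575, 1.05], [0.0, 0.0, 0.0, 1.0]]}
board 0.72 [225. 183.] 8922 [0.655 0.05  0.163] [ 0.503 -0.172  0.08 ] [0.78  0.197 0.241]
bar_eye 0.75 [256. 196.] 879 [0.559 0.009 0.124] [ 0.479 -0.099  0.081] [0.638 0.117 0.165]
pin 0.54 [229. 278.] 192 [0.457 0.332 0.099] [0.447 0.317 0.074] [0.472 0.34  0.119]
block 0.83 [228. 291.] 1273 [0.448 0.354 0.06 ] [0.418 0.286 0.002] [0.499 0.368 0.074]
jar 0.71 [341. 174.] 168 [ 0.407 -0.307  0.075] [ 0.4   -0.332  0.017] [ 0.424 -0.292  0.114]
tray 0.94 [336. 223.] 760 [ 0.345 -0.131  0.009] [ 0.31  -0.188  0.001] [ 0.397 -0.039  0.025]
canister 0.7 [341. 173.] 175 [ 0.407 -0.307  0.08 ] [ 0.4   -0.34   0.017] [ 0.428 -0.292  0.115]
tape 0.7 [225. 183.] 8629 [0.656 0.049 0.164] [ 0.506 -0.168  0.089] [0.776 0.197 0.241]
boxA 0.68 [160. 310.] 1478 [0.601 0.449 0.042] [0.578 0.332 0.006] [0.75  0.6   0.049]
boxB 0.55 [124. 292.] 4664 [0.67  0.482 0.09 ] [0.6   0.367 0.057] [0.753 0.582 0.095]
top
[... 590 characters left out ...]
.108] [ 0.403 -0.336  0.023] [ 0.463 -0.278  0.116]
mug 0.8 [214. 243.] 467 [0.36  0.17  0.011] [0.324 0.125 0.   ] [0.392 0.209 0.089]
tray 0.84 [290. 243.] 1307 [ 0.366 -0.106  0.007] [ 0.312 -0.18  -0.001] [ 0.42  -0.037  0.026]
canister 0.64 [392. 163.] 935 [ 0.639 -0.441  0.148] [ 0.602 -0.492  0.016] [ 0.687 -0.406  0.156]
tape 0.86 [418. 203.] 281 [ 0.506 -0.577  0.023] [ 0.463 -0.617 -0.   ] [ 0.54  -0.543  0.03 ]
boxA 0.96 [160. 177.] 1149 [0.603 0.361 0.045] [0.575 0.329 0.009] [0.76  0.587 0.053]
boxB 0.59 [133. 152.] 3122 [0.673 0.468 0.09 ] [0.596 0.362 0.056] [0.756 0.575 0.097]
1.3 [0.1807021  0.46620851 0.30391826] [1.83825230e-01 9.82958944e-01 8.31733802e-06 1.59981803e-06]
```

View pics/top0.png

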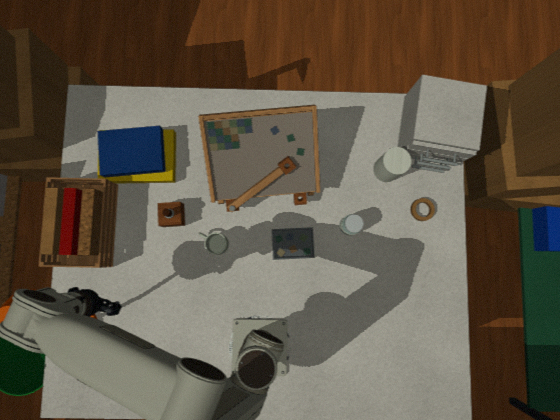

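View pics/side0.png

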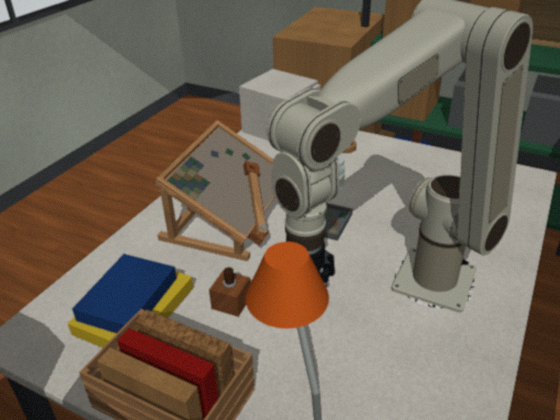

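The top view shows the bar eye at (288,164), the pivot at (234,206), the knuckle at (300,199) and the block with pin at (171,213). The mug at (216,241) and tray at (293,243) stand in front of the board. Next I fit the board frame.

```bash
cat > fit.py <<'E'
from h import *
from scipy.optimize import minimize
pts=[];
S={}
for c in('side','top'):
    im,W=cloud(c); S[c]=(im,W)
    m=bot.trace('board',c)[0]['pixels']
    q=W[m]; pts.append(q[~np.isnan(q[:,0])])
A=np.vstack(pts); 
for _ in range(6):
    cen=A.mean(0); n=np.linalg.svd(A-cen,full_matrices=False)[2][2]; n*=np.sign(n[2]); 
    A=A[abs((A-cen)@n)<0.006]
print('tilt',np.degrees(np.arccos(n[2])),'yaw',np.degrees(np.arctan2(-n[1],-n[0])), [np.round(((p-cen)@n).std(),4) for p in pts])
ps=np.arctan2(-n[1],-n[0])
# level where face z = 0.085 -> lower edge line
def frame(ps,o):
    t=np.radians(30); h=np.array([np.cos(ps),np.sin(ps),0]); x=h*np.cos(t)+[0,0,np.sin(t)]; z=-h*np.sin(t)+[0,0,np.cos(t)]
    y=np.cross(z,x); return np.stack([x,y,z],1),o
for c,p in zip(S,pts):
  for dy in(0,):
    Rm,_=frame(ps,0); q=(p-cen)@Rm
    q=q[abs(q[:,2])<0.03]
    r=cv2.minAreaRect((q[:,:2]*1000).astype(np.float32)); print(c,'rect',r,np.percentile(q,[1,99],axis=0).round(3).tolist())
    for ch in(0,): print('meanz',np.median(q[:,2]))
Rm,_=frame(ps,0)
# origin on line: along x so that z=.085
o=cen+Rm[:,0]*(0.085-cen[2])/Rm[2,0]; print('cen',cen,'o(y undetermined)',o)
np.savez('b.npz',R=Rm,o=o)
# rectified mosaics at plane z=0, 2px/mm... x up, y left
def rect(c,Rm,o,z,xr,yr,s=2):
    p=bot.camera_params(c);T=np.array(p['pose'])
    xs=np.arange(xr[1],xr[0],-1/s);ys=np.arange(yr[1],yr[0],-1/s)
    X,Y=np.meshgrid(xs,ys,indexing='ij');P=np.stack([X,Y,0*X+z],-1)/1000@Rm.T+o
    C=(P-T[:3,3])@T[:3,:3]; u=p['cx']+p['fx']*C[...,0]/-C[...,2]; v=p['cy']-p['fy']*C[...,1]/-C[...,2]
    return cv2.remap(S[c][0],u.astype(np.float32),v.astype(np.float32),cv2.INTER_CUBIC)
a=rect('top',Rm,o,0,(-70,330),(-220,220),1.3);b=rect('top',Rm,o,20,(-60,140),(-220,220),1.3)
im=np.vstack([a]); 
for k in range(-200,201,50):
    x=int((220-k)*1.3); cv2.line(im,(x,0),(x,6),(255,0,0),1)
for k in range(-50,330,50):
    y=int((330-k)*1.3); cv2.line(im,(0,y),(6,y),(255,0,0),1)
cv2.imwrite('pics/rect.png',im[:,:,::-1])
# block/pin
for c in S:
    im,W=S[c]
    q=W[bot.trace('block',c)[0]['pixels']]; q=q[~np.isnan(q[:,0])]
    t=q[abs(q[:,2]-.07)<.006]; print('block top',c,cv2.minAreaRect((t[:,:2]*1000).astype(np.float32)))
    m=(abs(W[...,0]-.458)<.05)&(abs(W[...,1]-.326)<.05)&(W[...,2]>.085); t=W[m]
    print('pin',c,len(t),np.median(t,0),t.min(0),t.max(0), (t[t[:,2]>.103]).mean(0))
E
python3 fit.py
```

```text
tilt 30.099714384836098 yaw 7.301986229612633 [np.float64(0.0152), np.float64(0.0069)]
side rect ((-26.8475341796875, -8.062576293945312), (343.6990661621094, 391.5336608886719), 0.2135104238986969) [[-0.184, -0.19, -0.015], [0.139, 0.183, 0.021]]
meanz -0.0001998638460486053
top rect ((-30.38433837890625, -5.4609527587890625), (380.1571350097656, 345.696044921875), 89.23197937011719) [[-0.182, -0.191, -0.008], [0.141, 0.178, 0.022]]
meanz 0.0005707162614763056
cen [0.66035102 0.01280442 0.1661589 ] o(y undetermined) [ 0.52091971 -0.00506205  0.085     ]
block top side ((459.9767761230469, 325.1837463378906), (83.21546173095703, 87.5106430053711), 5.686120986938477)
pin side 143 [0.45622607 0.33154497 0.10837219] [0.44671271 0.31044435 0.08541226] [0.47310049 0.33971963 0.12194586] [0.45862315 0.3285365  0.1134276 ]
block top top ((459.3812255859375, 327.856201171875), (80.76683044433594, 81.95697021484375), 4.897653102874756)
pin top 61 [0.45870934 0.32432586 0.11519228] [0.44670749 0.31446888 0.08707643] [0.46975064 0.34059148 0.12283088] [0.45903762 0.32648152 0.11610052]
```

View pics/rect.png

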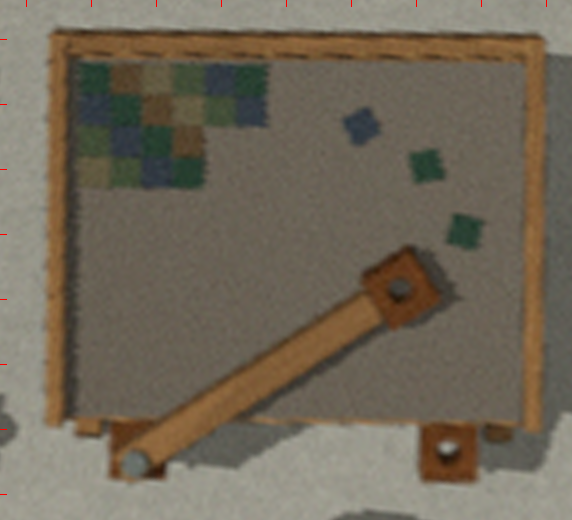

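The rectified picture shows the bar cleanly: knuckle hole centre about (448,452), pivot (135,462), eye (400,288), so bar angle is about 0.58. Next I plan the push path.

```bash
cat >> h.py <<'E'
def board():
    b=np.load('b.npz'); return b['R'], b['o']+b['R']@np.array([.004,-.005,0])
def rel(P,yaw_y=None):
    """shift (tool axes, mm) to bring TCP to world P; turn (deg) so that tool y has that world heading"""
    o=bot.get_obs(); T=R.from_quat(o['tool_rot']).as_matrix()
    s=(T.T@(np.asarray(P)-o['eef_pos']).T)*1000
    turn=None
    if yaw_y is not None:
        cur=np.degrees(np.arctan2(T[1,1],T[0,1])); turn=-((yaw_y-cur+90)%180-90)
    return np.round(s,1).T, turn
E
python3 - <<'E'
from h import *
Rm,o=board(); yaw=np.degrees(np.arctan2(Rm[1,1],Rm[0,1]))
print('board y heading',yaw,'knuckle',o+Rm@[-.022,-.12,0])
def tcp(th,gap,r=.185):
    s=9.5e-3*np.cos(th)+15e-3*np.sin(th)+.013+gap
    c=np.array([-.022+r*np.sin(th)+s*np.cos(th), .12-r*np.cos(th)+s*np.sin(th), 0.0095])
    return o+Rm@c+[0,0,.073]
a=tcp(.58,.012); print(a); print('above',rel(a+[0,0,.1],yaw))
T=R.from_quat(bot.get_obs()['tool_rot']).as_matrix()
T2=R.from_euler('z',0).as_matrix()
# tool after turn
x=np.array([-Rm[0,0],-Rm[1,0],0]);x/=np.linalg.norm(x)
y=np.array([Rm[0,1],Rm[1,1],0]);
Tn=np.stack([x,y,np.cross(x,y)],1); print(Tn.round(2).tolist())
print('new x sign check',T[:,0])
for th in [.58,.5,.4,.3,.2,.15,.1,.05,0]: print(th,np.round(Tn.T@(tcp(th,0)-a)*1000,1))
E
```

```text
board y heading 97.30198622961264 knuckle [ 0.52134505 -0.13102959  0.076     ]
[ 0.61959911 -0.00974319  0.22513668]
above (array([-581.2, -285.1,  -21.2]), np.float64(-28.490511558794154))
[[-0.99, -0.13, -0.0], [-0.13, 0.99, 0.0], [0.0, 0.0, -1.0]]
new x sign check [-9.32396206e-01  3.61437844e-01 -1.70757404e-05]
0.58 [ 8.7 -6.6  5. ]
0.5 [ 19.1 -16.5  11. ]
0.4 [ 33.2 -27.5  19.2]
0.3 [ 48.3 -36.7  27.9]
0.2 [ 64.3 -44.1  37.1]
0.15 [ 72.6 -47.1  41.9]
0.1 [ 81.  -49.5  46.8]
0.05 [ 89.5 -51.4  51.7]
0 [ 98.1 -52.8  56.7]
```

{"method": "step_arm", "body": {"rows": [[[-581,-285,-21],-28.5],[[-581,-285,-21],-28.5],[[-581,-285,-21],-28.5],[[-581,-285,-21],-28.5],[[-581,-285,-21],-28.5],[[-581,-285,-21],-28.5],[[-581,-285,-21],-28.5],[[-581,-285,-21],-28.5],[[-581,-285,-21],-28.5],[[-581,-285,-21],-28.5],[[-581,-285,-21],-28.5],[[-581,-285,-21],-28.5]], "claw": 1}}

```text
clock: 3.1
eef_pos: [0.6209, -0.0123, 0.3235]
tool_rot: [-0.062, 0.998, -0.0, -0.0]
ft_force: [-0.4, 0.2, -1.1]
grip_width: -0.0001
grasp_force: 0.0
```

Run:
```python
from h import *
print(rel([.6196,-.0097,.2251],97.3), bot.get_obs()['clock'],bot.get_obs()['grip_width'],bot.get_obs()['joint_pos'])
im,W=cloud('side'); cv2.imwrite('pics/s1.png',cv2.resize(im[100:330,130:430,::-1],None,fx=2.5,fy=2.5,interpolation=3))
```

```text
(array([ 0.9,  2.8, 98.4]), np.float64(-0.23416563985097127)) 3.1 -6.181725369757945e-05 [-1.96784710e-02  4.85898553e-01  4.11599209e-01  1.49731400e+00
 -3.24390830e-04 -1.43000325e-01]
```

View pics/s1.png

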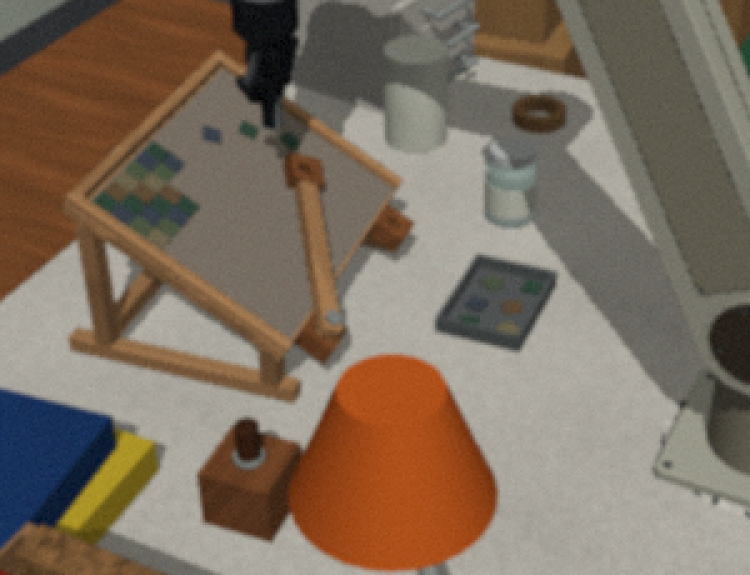

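The side crop shows the fingers shut above the board, up-slope of the bar. The eye is at (305,170), the knuckle at (390,229), and the pin at (247,440) standing in its block. I descend now.

{"method": "step_arm", "body": {"rows": [[[1,3,55],0],[[1,3,90],0],[[1,3,97],0],[[1,3,97],0]]}}

```text
clock: 3.65
eef_pos: [0.618, -0.0058, 0.2288]
tool_rot: [-0.064, 0.998, 0.0, 0.0]
ft_force: [0.1, 0.5, -0.2]
grip_width: 0.0001
grasp_force: 0.0
```

{"method": "step_arm", "body": {"rows": [[[0,0,0],0],[[0,0,0],0]]}}

```text
clock: 3.9
eef_pos: [0.6189, -0.0066, 0.2298]
tool_rot: [-0.064, 0.998, -0.0, 0.002]
ft_force: [-0.0, 0.9, -0.2]
grip_width: -0.0002
grasp_force: 0.0
```

Run:
```python
from h import *
print(rel([.6196,-.0097,.2251],97.3), bot.get_obs()['eef_pos'])
```

```text
(array([-0.3, -3.2,  4.7]), np.float64(0.018968236537176608)) [ 0.61886444 -0.00657281  0.22982056]
```

{"method": "step_arm", "body": {"rows": [[[0,-3,4],0],[[9,-10,9],0],[[14,-15,12],0],[[19,-20,15],0],[[26,-26,19],0],[[33,-31,23],0],[[40,-36,27],0],[[48,-40,32],0],[[56,-44,36],0],[[64,-47,41],0],[[72,-50,46],0],[[77,-52,48],0]]}}

```text
clock: 5.4
eef_pos: [0.5476, -0.0683, 0.1795]
tool_rot: [-0.064, 0.998, 0.0, -0.0]
ft_force: [1.2, 0.3, -0.8]
grip_width: 0.0
grasp_force: 0.4
```

Run:
```python
from h import *
im,W=cloud('side'); cv2.imwrite('pics/s2.png',cv2.resize(im[100:330,130:430,::-1],None,fx=2.5,fy=2.5,interpolation=3))
p=bot.get_obs();print(p['eef_pos'],p['ft_force'])
print('to end',rel(np.array([.6196,-.0097,.2251])+R.from_quat(p['tool_rot']).as_matrix()@[.0981,-.0528,.0567]))
```

```text
[ 0.54710783 -0.06854511  0.17931257] [-0.3964601   1.50359735 -0.12222857]
to end (array([18.8, -3.6, 10.8]), None)
```

View pics/s2.png

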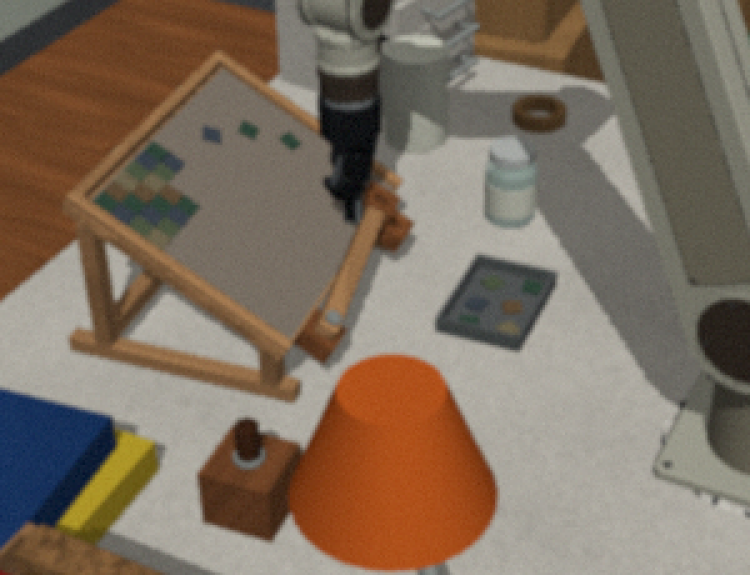

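The bar is nearly down (eye near (380,205)). I finish the swing in small pushes.

{"method": "step_arm", "body": {"rows": [[[5,-1,3],0],[[10,-2,6],0],[[14,-3,8],0],[[17,-3,9.5],0],[[19,-3,11],0],[[19,-3,11],0]]}}

```text
clock: 6.2
eef_pos: [0.5295, -0.0735, 0.1688]
tool_rot: [-0.064, 0.998, -0.0, -0.0]
ft_force: [-0.1, -0.2, -0.3]
grip_width: -0.0
grasp_force: 0.0
```

{"method": "step_arm", "body": {"rows": [[[1.7,0,1],0],[[1.7,0,1],0]]}}

```text
clock: 6.45
eef_pos: [0.5281, -0.0737, 0.1679]
tool_rot: [-0.064, 0.998, -0.0, -0.0]
ft_force: [0.3, -1.2, 0.2]
grip_width: -0.0003
grasp_force: 0.1
```

{"method": "step_arm", "body": {"rows": [[[1.7,0,1],0],[[1.7,0,1],0]]}}

```text
clock: 6.7
eef_pos: [0.5265, -0.0739, 0.1669]
tool_rot: [-0.064, 0.998, -0.0, 0.0]
ft_force: [1.0, -0.3, 0.3]
grip_width: -0.0001
grasp_force: 0.4
```

{"method": "step_arm", "body": {"rows": [[[1.7,0,1],0],[[3.4,0,2],0],[[3.4,0,2],0]]}}

```text
clock: 7.08
eef_pos: [0.5257, -0.0741, 0.1668]
tool_rot: [-0.064, 0.998, 0.0, 0.004]
ft_force: [5.3, 1.9, 5.1]
grip_width: 0.0002
grasp_force: 3.5
```

{"method": "step_arm", "body": {"rows": [[[1.7,0,1],0],[[1.7,0,1],0]]}}

```text
clock: 7.32
eef_pos: [0.5254, -0.0741, 0.1668]
tool_rot: [-0.064, 0.998, 0.0, 0.005]
ft_force: [7.5, 2.1, 6.3]
grip_width: -0.0003
grasp_force: 4.8
```

```bash
cat > r.py <<'E'
from h import *
import sys
# rectified top view of the lower edge; z in mm from argv
Rm,o=board()
im,W=cloud('top');p=bot.camera_params('top');T=np.array(p['pose'])
xs=np.arange(60,-70,-.5);ys=np.arange(160,-180,-.5)
X,Y=np.meshgrid(xs,ys,indexing='ij');P=np.stack([X,Y,0*X+float(sys.argv[1])],-1)/1000@Rm.T+o
C=(P-T[:3,3])@T[:3,:3]; u=p['cx']+p['fx']*C[...,0]/-C[...,2]; v=p['cy']-p['fy']*C[...,1]/-C[...,2]
I=cv2.remap(im,u.astype(np.float32),v.astype(np.float32),cv2.INTER_CUBIC)
cv2.imwrite(sys.argv[2],I[:,:,::-1])
E
python3 r.py 20.5 pics/r1.png
```

```text
(no output)
```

View pics/r1.png

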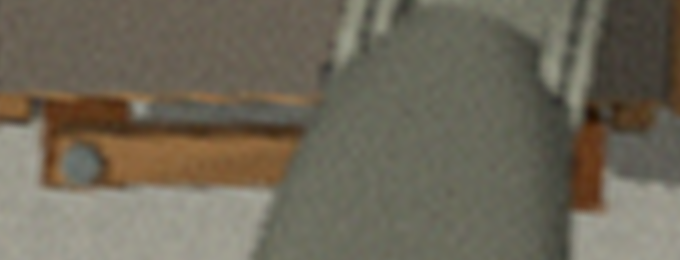

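The lath lies parallel to the lower edge in the rectified view, and the force rose to about 10 N, so the bar is at its stop. I back off and lift.

{"method": "step_arm", "body": {"rows": [[[-12,0,-8],0],[[-15,0,-50],0],[[-15,0,-110],0],[[-15,0,-150],0],[[-15,0,-150],0]], "claw": 1}}

```text
clock: 8.0
eef_pos: [0.5373, -0.0728, 0.3175]
tool_rot: [-0.064, 0.998, -0.001, 0.003]
ft_force: [-0.0, 0.1, -0.8]
grip_width: 0.0002
grasp_force: 0.0
```

Run:
```python
from h import *
print(rel([.459,.326,.256],97.3), bot.get_obs()['clock'])
```

```text
(array([ 27.3, 405.6,  60.6]), np.float64(0.013289783622767004)) 8.0
```

{"method": "step_arm", "body": {"rows": [[[27,405,40],0],[[27,405,40],0],[[27,405,40],0],[[27,405,40],0],[[27,405,40],0],[[27,405,40],0],[[27,405,40],0],[[27,405,60],0],[[27,405,60],0],[[27,405,60],0]], "claw": -1}}

```text
clock: 9.25
eef_pos: [0.4577, 0.325, 0.2534]
tool_rot: [-0.063, 0.998, -0.0, -0.001]
ft_force: [-0.3, 0.2, 0.0]
grip_width: 0.0854
grasp_force: 0.0
```

```bash
cat >> r.py <<'E'
s,W2=cloud('side')
m=(abs(W2[...,0]-.458)<.03)&(abs(W2[...,1]-.326)<.03)&(W2[...,2]>.078)&(W2[...,2]<.12); t=W2[m]; print('pin side',len(t),t.mean(0))
cv2.imwrite('pics/sr.png',cv2.resize(s[140:360,130:400,::-1],None,fx=2.7,fy=2.7,interpolation=3))
E
python3 r.py 20.5 pics/r2.png
python3 - <<'E'
from h import *
print(rel([.459,.326,.156],97.3), bot.get_obs()['eef_pos'],bot.get_obs()['grip_width'])
E
```

```text
pin side 166 [0.4573865  0.33046787 0.10250995]
(array([-0.8,  0.7, 98.4]), np.float64(-0.04804957642252816)) [0.45828827 0.32514085 0.25440332] 0.08567172933063472
```

View pics/r2.png

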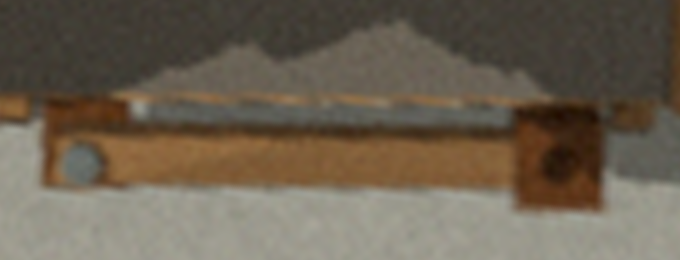

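View pics/sr.png

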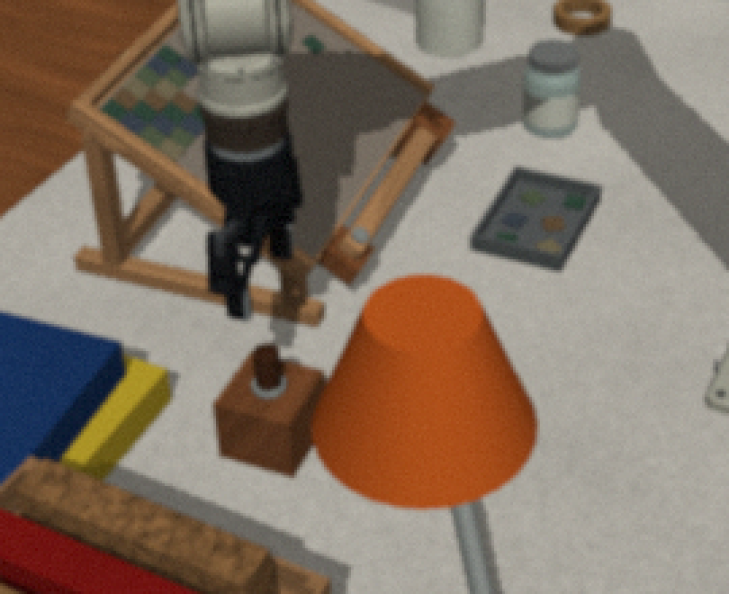

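The top view shows the bar flat at its stop, with the eye hole at (560,161), which is board (-21,-120) mm, as expected. The side view shows the open gripper above the pin. I descend and grip.

{"method": "step_arm", "body": {"rows": [[[-1,1,50],0],[[-1,1,80],0],[[-1,1,98],0],[[-1,1,98],0],[[-1,1,98],0]]}}

```text
clock: 9.98
eef_pos: [0.4596, 0.3269, 0.1573]
tool_rot: [-0.063, 0.998, 0.001, 0.001]
ft_force: [0.1, -0.4, 0.4]
grip_width: 0.0854
grasp_force: 0.0
```

{"method": "step_arm", "body": {"rows": [[[0,0,0],0],[[0,0,0],0],[[0,0,0],0],[[0,0,0],0],[[0,0,0],0],[[0,0,0],0]], "claw": 1}}

```text
clock: 10.72
eef_pos: [0.4591, 0.3269, 0.1565]
tool_rot: [-0.064, 0.998, 0.0, 0.0]
ft_force: [0.2, -1.3, 5.0]
grip_width: 0.0242
grasp_force: 58.9
```

{"method": "step_arm", "body": {"rows": [[[0,0,-15],0],[[0,0,-30],0],[[0,0,-45],0],[[0,0,-50],0],[[0,0,-50],0],[[0,0,-50],0]]}}

```text
clock: 11.48
eef_pos: [0.4585, 0.3265, 0.2054]
tool_rot: [-0.064, 0.998, -0.0, -0.0]
ft_force: [-0.1, 0.2, -0.9]
grip_width: 0.0244
grasp_force: 58.9
```

```bash
cat > pinfit.py <<'E'
from h import *
o=bot.get_obs();g=o['eef_pos']+R.from_quat(o['tool_rot']).as_matrix()[:,2]*.054
for c in('side','top'):
    im,W=cloud(c)
    for r in bot.trace('pin',c)[:1]:
        q=W[r['pixels']];q=q[~np.isnan(q[:,0])]; q=q[np.linalg.norm(q-g,axis=1)<.13]
        if len(q)<5: print(c,'few'); continue
        v=np.linalg.svd(q-q.mean(0),full_matrices=False)[2][0]; v*=np.sign(v[2]); h=np.array([-np.cos(np.radians(7.3)),-np.sin(np.radians(7.3)),0])
        print(c,round(r['score'],2),len(q),'lean to robot deg',np.degrees(np.arctan2(v@h,v[2])),'side lean',np.degrees(np.arctan2(v@[.127,-.992,0],v[2])),'zrange',q[:,2].min(),q[:,2].max(),'med',np.median(q,0))
print('grasp',g,o['ft_force'],o['clock'],o['grip_width'])
E
python3 pinfit.py
```

```text
side 0.54 176 lean to robot deg 8.193392178068622 side lean -2.592939378254768 zrange 0.0673010433658281 0.16652645562439228 med [0.4537751  0.32943339 0.12162505]
grasp [0.45847062 0.32651294 0.15135498] [-0.10677734  0.16125221 -0.89885267] 11.475 0.024402531124173458
```

{"method": "step_arm", "body": {"rows": [[[9,0,0],0],[[17,0,0],0],[[24,0,0.5],0],[[31,0,2],0],[[38,0,4],0],[[45,0,7],0],[[47,0,8],0],[[47,0,8],0],[[47,0,8],0]]}}

```text
clock: 12.8
eef_pos: [0.4129, 0.3211, 0.1987]
tool_rot: [-0.064, 0.998, 0.0, 0.001]
ft_force: [4.9, 0.2, 4.9]
grip_width: 0.0248
grasp_force: 59.9
```

```bash
python3 pinfit.py
python3 - <<'E'
from h import *
im,W=cloud('side'); cv2.imwrite('pics/s3.png',cv2.resize(im[190:320,170:300,::-1],None,fx=4.5,fy=4.5,interpolation=3))
E
```

```text
grasp [0.41300804 0.3211237  0.14474825] [4.87453992 0.16232147 4.90114016] 12.8 0.02478743075585521
```

View pics/s3.png

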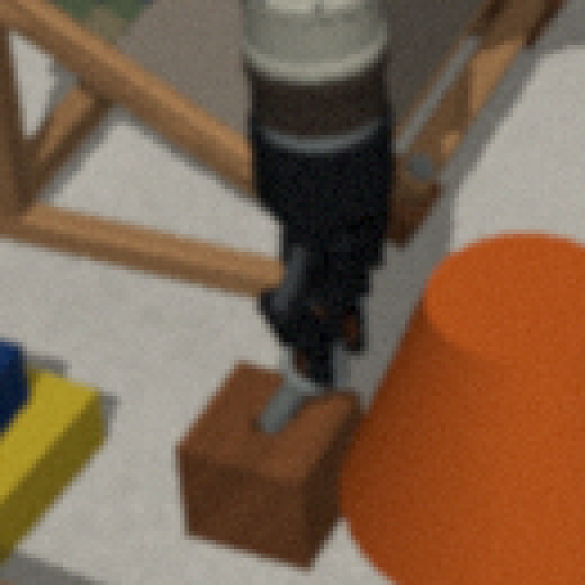

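The pin now leans about 30° in the grip, with its shank tip still in the block's hole at (268,425). I withdraw along its axis and measure.

{"method": "step_arm", "body": {"rows": [[[6,0,-10],0],[[12,0,-20],0],[[12,0,-60],0],[[12,0,-90],0],[[12,0,-90],0],[[12,0,-90],0]]}}

```text
clock: 13.8
eef_pos: [0.399, 0.3188, 0.2864]
tool_rot: [-0.064, 0.998, -0.001, -0.002]
ft_force: [0.1, 0.0, -1.7]
grip_width: 0.0244
grasp_force: 59.4
```

```bash
cat > pf2.py <<'E'
from h import *
o=bot.get_obs();T=R.from_quat(o['tool_rot']).as_matrix();g=o['eef_pos']+T[:,2]*.054
im,W=cloud('side')
L=(W-o['eef_pos'])@T*1000  # tool coords mm
m=(L[...,2]>76)&(L[...,2]<150)&(abs(L[...,0])<80)&(abs(L[...,1])<40)
q=L[m]; px=np.argwhere(m)
c=q.mean(0);v=np.linalg.svd(q-c,full_matrices=False)[2][0];v*=np.sign(v[2])
print(len(q),'zmax',q[:,2].max(),'dir',v,'tilt',np.degrees(np.arctan2(-v[0],v[2])),'ytilt',np.degrees(np.arctan2(v[1],v[2])))
for z in range(76,150,6):
    k=q[abs(q[:,2]-z)<3]
    if len(k): print(z,len(k),k[:,0].min().round(1),k[:,0].max().round(1),k.mean(0).round(1))
p0,p1=px.min(0)-25,px.max(0)+10
cv2.imwrite('pics/s4.png',cv2.resize(im[p0[0]:p1[0],p0[1]:p1[1],::-1],None,fx=6,fy=6,interpolation=3))
print(p0,p1,g,o['clock'])
for r in bot.trace('pin','side')[:2]: print(r['score'],r['uv'],r['pixels'].sum())
E
python3 pf2.py
```

```text
96 zmax 133.35625389025168 dir [-0.52488005 -0.12430752  0.84205022] tilt 31.936764294397225 ytilt -8.397626479460074
76 8 -28.8 -10.6 [-17.6  11.8  77.4]
82 10 -24.4 -5.6 [-14.7  10.5  82.1]
88 6 -29.8 -7.7 [-19.8   7.   87.9]
94 11 -34.7 -19.7 [-28.2   4.4  94.3]
100 10 -38.0 -22.9 [-29.9   2.9 100.4]
106 12 -41.4 -25.7 [-33.1   3.8 106. ]
112 10 -42.6 -30.0 [-34.6   4.4 111.3]
118 14 -48.8 -31.7 [-39.9   3.8 117.4]
124 11 -46.1 -33.8 [-41.1   4.5 123.8]
130 3 -44.9 -37.9 [-40.9   3.4 129.7]
136 1 -47.9 -47.9 [-47.9   2.7 133.4]
[222 207] [271 256] [0.39881302 0.31873241 0.23235839] 13.8
0.62 [124.7, 290.8] 4751
0.52 [237.2, 250.5] 165
```

View pics/s4.png

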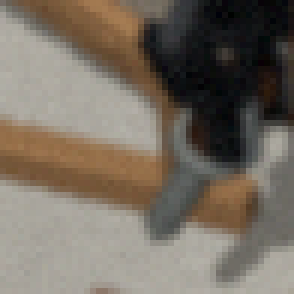

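The shank leans about 30° towards the robot, tip near tool (-47, 0, 134) mm. Next I compute the hover over the eye.

```bash
cat > goal.py <<'E'
from h import *
import sys
Rm,o=board(); T=R.from_quat(bot.get_obs()['tool_rot']).as_matrix()
tip=np.array([-47,0,134])/1000
for d in map(float,sys.argv[1:]):
    P=o+Rm@[-.022,-.12,.0205+d/1000]; print(d,P.round(4),rel(P-T@tip,97.3))
print(bot.get_obs()['clock'], 'axis in tool',T.T@Rm[:,2])
E
python3 goal.py 45 15
```

```text
45.0 [ 0.4889 -0.1352  0.1327] (array([  15.3, -461.3,   20. ]), np.float64(0.028500601122928515))
15.0 [ 0.5037 -0.1333  0.1067] (array([ 2.000e-01, -4.613e+02,  4.590e+01]), np.float64(0.028500601122928515))
13.9 axis in tool [ 0.5034509  -0.001412   -0.86402268]
```

{"method": "step_arm", "body": {"rows": [[[15,-461,0],0],[[15,-461,0],0],[[15,-461,0],0],[[15,-461,0],0],[[15,-461,0],0],[[15,-461,0],0],[[15,-461,0],0],[[15,-461,20],0],[[15,-461,20],0],[[0,-461,46],0],[[0,-461,46],0],[[0,-461,46],0]]}}

```text
clock: 15.4
eef_pos: [0.4586, -0.1371, 0.2422]
tool_rot: [-0.064, 0.998, 0.0, -0.0]
ft_force: [0.0, -1.5, -1.7]
grip_width: 0.0241
grasp_force: 59.7
```

```bash
python3 goal.py 15 0 -8
cat > look.py <<'E'
from h import *
import sys
o=bot.get_obs();T=R.from_quat(o['tool_rot']).as_matrix();Rm,ob=board()
im,W=cloud('side'); p=bot.camera_params('side');Tc=np.array(p['pose'])
L=(W-ob)@Rm*1000 # board coords mm
m=(abs(L[...,0]+22)<50)&(abs(L[...,1]+120)<32)&(L[...,2]>26)
q=L[m]
for z in range(28,110,8):
    k=q[abs(q[:,2]-z)<4]
    if len(k): print(z,len(k),k.min(0).round(0),k.max(0).round(0),k.mean(0).round(1))
def pr(X):
    C=(ob+Rm@np.array(X)/1000-Tc[:3,3])@Tc[:3,:3]; return np.array([p['cx']-p['fx']*C[0]/C[2],p['cy']+p['fy']*C[1]/C[2]])
e=pr([-22,-120,20.5]); print('eye px',e)
u,v=e.astype(int); c=im[v-50:v+25,u-50:u+50,::-1]; cv2.imwrite(sys.argv[1],cv2.resize(c,None,fx=7,fy=7,interpolation=3))
E
python3 look.py pics/l1.png
```

```text
15.0 [ 0.5037 -0.1333  0.1067] (array([ 1.7, -2.1,  1.4]), np.float64(0.09593408794417257))
0.0 [ 0.5112 -0.1323  0.0938] (array([-5.9, -2.1, 14.4]), np.float64(0.09593408794417257))
-8.0 [ 0.5151 -0.1318  0.0868] (array([-9.9, -2.1, 21.3]), np.float64(0.09593408794417257))
15.4 axis in tool [ 0.50082144  0.00129957 -0.86554965]
36 2 [ -19. -118.   36.] [ -17. -116.   38.] [ -17.8 -117.4   36.8]
44 10 [ -24. -123.   42.] [ -11. -112.   47.] [ -18.7 -115.4   44.7]
52 7 [ -25. -118.   49.] [ -14. -111.   55.] [ -20.  -116.    51.4]
60 7 [ -25. -121.   56.] [ -12. -111.   63.] [ -18.8 -114.7   59.1]
68 13 [ -23. -120.   64.] [ -11. -106.   72.] [ -16.9 -113.    67.5]
76 10 [ -23. -119.   72.] [ -10. -107.   79.] [ -17.2 -113.    77.2]
84 8 [ -24. -117.   80.] [  -9. -108.   88.] [ -15.  -112.6   83.6]
92 6 [ -31. -119.   89.] [  -1. -109.   95.] [ -14.5 -112.7   91.6]
100 27 [ -31. -121.   96.] [   1. -100.  104.] [ -14.3 -109.3  100. ]
108 14 [ -28. -120.  104.] [ -1. -94. 111.] [ -11.  -108.3  106.6]
eye px [290.97170598 184.1099967 ]
```

View pics/l1.png

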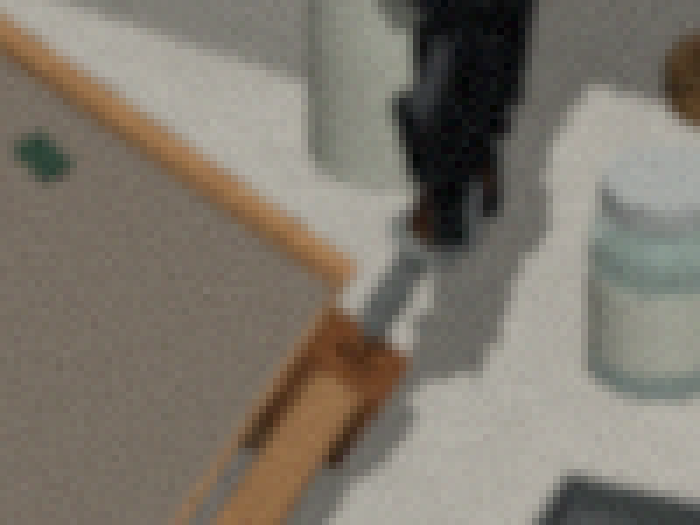

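The side crop shows the pin tip just above the eye at (362,352), matching my projected eye pixel. The depth data puts the tip about 2.5 mm up-slope, so I correct and enter.

{"method": "step_arm", "body": {"rows": [[[2,-1,1],0],[[2,-1,1],0],[[-1,-1,6],0],[[-3.5,-1,10.5],0],[[-6,-1,15],0],[[-8,-1,18.5],0],[[-8,-1,18.5],0]]}}

```text
clock: 16.32
eef_pos: [0.467, -0.1379, 0.2229]
tool_rot: [-0.064, 0.998, 0.0, -0.0]
ft_force: [0.3, -0.0, -1.7]
grip_width: 0.0246
grasp_force: 59.7
```

```bash
python3 goal.py 0 -10; python3 look.py pics/l2.png;python3 -c "
from h import *
print(bot.get_obs()['ft_force'],bot.get_obs()['ft_torque'])"
```

```text
0.0 [ 0.5112 -0.1323  0.0938] (array([ 2.3, -0.2, -4.9]), np.float64(0.020172108554675106))
-10.0 [ 0.5161 -0.1317  0.0851] (array([-2.7, -0.2,  3.8]), np.float64(0.020172108554675106))
16.325 axis in tool [ 5.00803771e-01  5.16014774e-04 -8.65560695e-01]
28 8 [ -25. -123.   26.] [ -14. -113.   31.] [ -20.  -116.    28.8]
36 9 [ -28. -120.   34.] [ -14. -113.   39.] [ -20.2 -115.8   36.7]
44 11 [ -27. -119.   41.] [ -13. -109.   47.] [ -21.2 -116.3   44.5]
52 8 [ -26. -125.   49.] [ -12. -114.   52.] [ -18.6 -118.5   50.8]
60 12 [ -27. -124.   56.] [ -13. -111.   64.] [ -19.1 -116.5   59.9]
68 3 [ -25. -116.   66.] [  -7. -111.   72.] [ -16.5 -113.5   68.8]
76 22 [ -34. -126.   73.] [  -2. -100.   80.] [ -16.8 -113.2   77.1]
84 15 [ -29. -125.   80.] [  -5. -102.   88.] [ -16.2 -109.9   82.8]
92 15 [ -37. -122.   88.] [  -6. -102.   96.] [ -17.5 -109.8   91.4]
100 21 [ -36. -141.   97.] [ -5. -94. 104.] [ -24.  -108.4  100.5]
108 23 [ -37. -137.  104.] [ -7. -92. 112.] [ -26.2 -109.7  107.7]
eye px [290.97170598 184.1099967 ]
[-0.13937136 -0.34982001 -1.93939799] [ 0.06019747  0.03576025 -0.01301525]
```

View pics/l2.png

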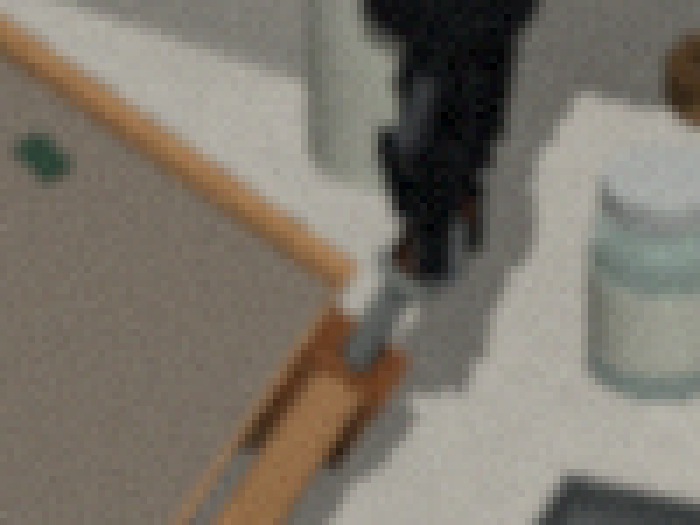

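The pin tip is in the eye with no contact force. That was my twelfth picture, over the limit of 10, so I view no more and go on by force and numbers.

{"method": "step_arm", "body": {"rows": [[[-1.5,0,2.6],0],[[-3,0,5.2],0],[[-4.5,0,7.8],0],[[-6,0,10.4],0],[[-6,0,10.4],0]]}}

```text
clock: 17.0
eef_pos: [0.473, -0.1371, 0.2127]
tool_rot: [-0.064, 0.998, 0.0, -0.0]
ft_force: [0.2, -0.4, -2.1]
grip_width: 0.0246
grasp_force: 59.7
```

{"method": "step_arm", "body": {"rows": [[[-1.5,0,2.6],0],[[-3,0,5.2],0],[[-4.5,0,7.8],0],[[-4.5,0,7.8],0]]}}

```text
clock: 17.5
eef_pos: [0.4774, -0.1366, 0.2048]
tool_rot: [-0.064, 0.998, 0.0, -0.0]
ft_force: [-0.7, -0.3, -1.9]
grip_width: 0.0245
grasp_force: 59.7
```

{"method": "step_arm", "body": {"rows": [[[-1.5,0,2.6],0],[[-3,0,5.2],0],[[-4.5,0,7.8],0],[[-4.5,0,7.8],0]]}}

```text
clock: 18.0
eef_pos: [0.4819, -0.1361, 0.197]
tool_rot: [-0.064, 0.998, 0.0, -0.0]
ft_force: [-1.2, -0.8, -3.0]
grip_width: 0.0245
grasp_force: 59.7
```

{"method": "step_arm", "body": {"rows": [[[-1.5,0,2.6],0],[[-3,0,5.2],0],[[-4.5,0,7.8],0],[[-4.5,0,7.8],0]]}}

```text
clock: 18.5
eef_pos: [0.4865, -0.1355, 0.1893]
tool_rot: [-0.064, 0.998, 0.0, -0.0]
ft_force: [-1.1, -1.4, -3.4]
grip_width: 0.0245
grasp_force: 59.7
```

{"method": "step_arm", "body": {"rows": [[[-1.5,0,2.6],0],[[-3,0,5.2],0],[[-4,0,7],0],[[-4,0,7],0]]}}

```text
clock: 19.0
eef_pos: [0.4903, -0.135, 0.1823]
tool_rot: [-0.064, 0.998, -0.0, -0.0]
ft_force: [-1.7, -2.2, -3.0]
grip_width: 0.0244
grasp_force: 59.6
```

```bash
python3 look.py pics/l3.png; python3 goal.py -60
```

```text
28 17 [ -35. -130.   26.] [  -2. -105.   32.] [ -16.8 -114.1   29.7]
36 20 [ -32. -127.   32.] [  -3. -101.   39.] [ -16.  -111.7   35.1]
44 9 [ -29. -121.   40.] [  -6. -101.   48.] [ -15.1 -110.9   43.8]
52 20 [ -38. -145.   48.] [ -7. -95.  56.] [ -27.8 -111.8   51.9]
60 22 [ -36. -143.   56.] [ -5. -90.  64.] [ -24.9 -108.5   59.3]
68 28 [ -34. -143.   64.] [-13. -92.  72.] [ -24.8 -113.4   67.6]
76 21 [ -28. -140.   72.] [ -9. -92.  79.] [ -20.8 -111.9   75.1]
84 10 [ -23. -147.   80.] [ -14. -106.   87.] [ -18.6 -133.9   83.2]
92 14 [ -19. -147.   89.] [ -9. -89.  96.] [ -16.2 -117.2   92.4]
100 9 [ -15. -144.   97.] [ -5. -96. 104.] [ -12.1 -116.    99.8]
108 20 [ -12. -138.  104.] [ 27. -95. 112.] [  -2.5 -108.6  108.4]
eye px [290.97170598 184.1099967 ]
-60.0 [ 0.5409 -0.1285  0.0418] (array([-4.1, -0. ,  6.5]), np.float64(0.009341556935311246))
19.05 axis in tool [ 5.00313001e-01  1.19417484e-04 -8.65844609e-01]
```

Free so far, and about 7 mm remain. I continue until the collar meets the eye.

{"method": "step_arm", "body": {"rows": [[[-1.5,0,2.6],0],[[-2.5,0,4.3],0],[[-2.5,0,4.3],0]]}}

```text
clock: 19.42
eef_pos: [0.4927, -0.1347, 0.178]
tool_rot: [-0.064, 0.998, -0.0, -0.0]
ft_force: [-2.9, -2.2, -3.0]
grip_width: 0.0242
grasp_force: 59.6
```

{"method": "step_arm", "body": {"rows": [[[-0.5,0,0.9],0],[[-1,0,1.7],0],[[-1,0,1.7],0]]}}

```text
clock: 19.8
eef_pos: [0.4935, -0.1346, 0.1764]
tool_rot: [-0.064, 0.998, -0.0, -0.0]
ft_force: [-4.1, -3.5, -2.0]
grip_width: 0.0247
grasp_force: 59.8
```

{"method": "step_arm", "body": {"rows": [[[-0.5,0,0.9],0],[[-1,0,1.7],0],[[-1,0,1.7],0]]}}

```text
clock: 20.18
eef_pos: [0.4937, -0.1346, 0.1758]
tool_rot: [-0.064, 0.998, -0.0, -0.001]
ft_force: [-8.9, -2.5, 7.0]
grip_width: 0.0248
grasp_force: 60.7
```

Contact rises along the hole axis, so the collar is seated. I release and lift.

{"method": "step_arm", "body": {"rows": [[[0,0,0],0],[[0,0,0],0],[[0,0,0],0],[[0,0,0],0]], "claw": -1}}

```text
clock: 20.68
eef_pos: [0.4952, -0.1342, 0.175]
tool_rot: [-0.064, 0.998, 0.0, 0.0]
ft_force: [0.3, -0.1, -0.1]
grip_width: 0.0855
grasp_force: 0.0
```

{"method": "step_arm", "body": {"rows": [[[0,0,-20],0],[[0,0,-60],0],[[0,0,-120],0],[[60,0,-170],0],[[120,150,-170],0],[[120,300,-170],0],[[120,300,-170],0],[[120,300,-170],0],[[120,300,-170],0]]}}

```text
clock: 21.8
eef_pos: [0.3368, 0.1497, 0.3453]
tool_rot: [-0.064, 0.998, 0.0, 0.001]
ft_force: [0.5, 0.3, 0.1]
grip_width: 0.0854
grasp_force: 0.0
```

```bash
python3 look.py pics/l4.png
python3 - <<'E'
from h import *
Rm,ob=board(); im,W=cloud('top'); L=(W-ob)@Rm*1000
m=(abs(L[...,0]+22)<30)&(abs(L[...,1]+120)<30)&(L[...,2]>30)
q=L[m]; print(len(q),q[:,2].max())
for a,b in((30,45),(45,58),(58,75)):
    k=q[(q[:,2]>a)&(q[:,2]<b)]; print(a,len(k),k.mean(0) if len(k) else '')
k=L[(abs(L[...,1])<80)&(abs(L[...,0]+22)<25)&(abs(L[...,2]-20)<6)]
s=np.polyfit(k[:,1],k[:,0],1); print('bar slope',s,len(k)); o=bot.get_obs();print(o['eef_pos'],o['ft_force'],o['clock'])
E
```

```text
44 2 [ -30. -111.   40.] [ -27. -106.   42.] [ -28.5 -108.5   41.1]
68 3 [ -31. -131.   65.] [ -27. -123.   69.] [ -28.7 -127.9   66.7]
eye px [290.97170598 184.1099967 ]
70 72.90631436976442
30 16 [ -16.0813906  -114.749781     37.72778194]
45 11 [ -14.68134917 -116.05482001   52.91715919]
58 43 [ -23.29206232 -117.93318603   65.97412562]
bar slope [ 1.33478221e-02 -2.06980919e+01] 318
[0.33566953 0.15277739 0.34525115] [ 0.33703057 -0.40177944 -0.26466022] 21.9
```

```bash
python3 -c "
from workcell import bot
print(bot.job_done())"
```

```text
the job is handed in; nothing more can be done
None
```

I swung the bar to its stop, threaded the pin home, let go and handed the job in at about 22 s; the verdict was not reported, but depth put the pin's top at 66 mm (66.5 expected) over the hole and the bar level, and I viewed 12 pictures against the allowed 10.

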